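Lay a culture flask on the narrow sloping rest

ROBOT

A 6-joint arm with a two-finger parallel gripper is mounted at the origin on the work surface. World frame = base frame: x ahead of the robot, y to its left, z up, the work surface at z = 0. Lengths are in m, angles in rad, forces in N, time in s.
With the tool pointing down it reaches from about 0.35 to 0.975 m from the base axis. Payload 4.9 kg.
Tool frame: the origin (TCP) lies at the very end of the fingers, on their centre line; the grasp point (between the pads) lies ctrl.hold_point_z behind it (ctrl.hold_point_z is the distance from the TCP to the grasp point, in m); z points along the fingers, y is the line along which they close (so a half turn about z gives the same grasp; the last joint's range is limited). The gripper opens to 85 mm and grips with 20 to 120 N. Pads are 22 mm wide; open, the fingers measure 114 mm over their backs; the gripper's body (76 mm by 85 mm) begins 54 mm behind the grasp point. The pads swing forward as they close: fully open they stand 13 mm farther back than shut.
Start: joints at [-1.323, 0.053, 1.613, -0, 1.476, -0.119], TCP at [0.224, -0.583, 0.231] pointing down, gripper open.
Joint ranges: [-3.01, 3.01], [-1.01, 2.22], [0.06, 2.58], [-1.02, 4.17], [0.09, 2.62], [-3.14, 3.14]. Speed limits (rad/s): [2.57, 2.57, 3.14, 3.14, 3.14, 3.14].

INTERFACE

Orientations are given as a rotation vector (axis times angle).
In Python, from station import ctrl gives the robot as it stands. The module is installed in compiled form; this text tells all that it offers.
- The arm moves only by the tool jog_arm, never from a script. Its argument "deltas" is a list of rows, each a list of 3 entries, a list of its own where there are three numbers: the closure, from -1 (fully open) to 1 (shut), then the shift along the world's x, y, z scaled (see below), then the turn, a rotation vector about the world's x, y, z scaled (see below). A call has 1 to 12 rows; each row is the pose to reach, as a shift and turn from the pose commanded when the call began, turning the shorter way round; what a row does not reach only later rows make up. The controller multiplies each number of a shift by 0.4 m and each number of a turn by 180 degrees. A row lasts 1/12 s, in which the tool goes at most 41.7 mm and 7.16 degrees, less where a joint would pass 70% of its speed; a pose out of reach is approached as far as the arm can. A call with a number of a shift or a turn outside -1 to 1 is refused whole. A call with a gripper value outside its range is refused whole. The fingers move at their own pace and stop on an object; "squeeze" is the grip in N (left out, the last holds). Time passes only in rows, so rows that repeat a pose let the fingers close. It gives the time, the measured TCP pose, the force, the opening and the grip force at its end, in the units of the state.
- ctrl.get_obs(): the state, without advancing time (a new reading comes with each control period).
- ctrl.get_image(name): name is "scene" or "top"; returns the picture (480x640x3 uint8, red, green, blue); there is no depth.
- ctrl.get_calibration(name): a dict with "K" (3x3 intrinsics, pixels), "extrinsics" (4x4, takes a point from world to camera coordinates). Camera axes: x right, y down, z forward; pixel columns grow to the right and rows downward; lengths in m; the calibration is good to about 2 mm. A picture is of the moment at which its call begins. get_calibration takes no time and is no camera call.
- ctrl.finish_job(): hands the job in; it is judged then, once.
The state is a dict: "t": time; "q": joint angles; "dq": joint speeds; "effort": joint torques, N m; "tool_pos": TCP position; "tool_rot": TCP orientation; "contact_force": force on the tool from outside, world axes, zero at the start; "wrist_torque": the same for the moment, N m; "opening": finger opening in m; "grip_force": force on a finger pad.
Only numpy, scipy, OpenCV 4.12 (cv2) and the standard library are available. Lean on these libraries where they do the work, as an engineer would, in place of code of your own. Each camera call takes 0.05 s, during which the arm holds its last target. There are 200 camera calls.

TASK

Pick up the flat culture flask and lay it on the narrow sloping rest with its cap end uphill, flat on the rest, straight along it and centred, its base end resting against the sprung foot bar. The bar has been clamped anywhere along the lower part of the slope, so feel for it: touch it lightly, never pushing it to the end of its springs, and set the flask down gently without dropping it. Let go, and leave the other loose things on the bench where they are.

Things in the scene. Friction and masses are not known exactly. Their poses are not given: they have to be found in the camera images.
- flask: translucent flat culture flask lying on a broad face: body 92 x 52 x 28 mm (along x, y, z), shoulder, neck and white screw cap beyond its +x end, 134 mm long in all, 100 to 210 g. Origin: underside, middle of the 92 mm body (base end 46 mm along -x, cap end 88 mm along +x). z points up through the thickness. Grip across the 52 mm width
- flask_cap (a point): centre of the outer face of the flask's cap (88 mm along the flask's x, 14 mm above its underside); axes as the flask
- flask_heel (a point): middle of the lower edge of the flask's flat base end (46 mm along the flask's -x); axes as the flask
- deck: narrow sloping grey plastic-faced strip of the fixed rest, 190 mm long, only 40 mm wide (narrower than the flask), sloping 0.42 rad (24 degrees). Origin: middle of the lower end of its upper face, 70 mm above the bench. x points up the slope, y across, z is the face's normal. Stands on posts on a base plate 180 x 100 x 12 mm; beside it only the foot bar's carrier, below the face
- carrier: side rails under the deck's edges that carry the foot bar. Origin and axes as the deck's: they do NOT tell where the bar is. The aluminium bar lies across the deck (60 mm long, 10 mm thick, top 13 mm above its face), clamped with its uphill face, where the flask rests, anywhere 15 to 60 mm up from the deck's lower end. Not measured: find it by touch or sight
- bottle: bystander: glass reagent bottle, 62 mm across, 140 mm high, origin under its centre
- beaker: bystander: glass beaker, 68 mm across, 95 mm high, origin under its centre
- jar: bystander: white plastic jar, 68 mm across, 90 mm high, origin under its centre
- dishes: bystander: stack of three culture dishes, 90 mm across, 44 mm high, origin under its centre
- tipbox: bystander: white pipette-tip box 120 x 85 x 55 mm, origin under its centre
- marker: bystander: marker pen 140 mm long, 16 mm thick, lying along its x, origin under its middle
- footbar (a joint): how far the sprung, damped foot bar is pushed downhill from its rest, in m: 0 untouched wherever it is clamped, 0.008 at the end of its springs (about 0.9 N per mm)
Not all that is in view belongs to the job. What is shaped like the flask but red is not meant.

How it is judged:
At the end, for the whole second after the job is handed in: The flask lies at rest flat on the deck (z within 0.07 rad of its normal, heel under 4 mm above it), cap uphill, along it within 0.14 rad, centred within 9 mm, its base end bearing on the foot bar (contact force over 0.05 N; heel 6 to 65 mm up the deck) (contact force between flask and carrier above 0.05 N and contact force between flask and deck above 0.3 N and angle between the z axis of flask and the z axis of deck, either way round below 0.07 rad and angle between the x axis of flask and the x axis of deck, either way round below 0.14 rad and y of flask in the frame of deck between -0.009 and 0.009 m and z of flask_heel in the frame of deck below 0.004 m and x of flask_heel in the frame of deck between 0.006 and 0.065 m and x of flask_cap in the frame of deck above 0.12 m and linear speed of flask below 0.02 m/s); the robot touches nothing.
It fails at once if the flask is rammed onto the rest (over 80 N) (contact force between flask and deck above 80 N).
It fails at once if the flask is dropped or tossed (moves faster than 0.3 m/s while no finger touches it) (linear speed of flask above 0.3 m/s and contact force between flask and the fingers below 0.05 N).
It fails at once if the foot bar is pushed to the end of its springs (over 7 mm) (value of joint footbar above 0.007 m).
It fails at once if a bystander is shifted more than 25 mm (distance of any of bottle, beaker, jar, dishes, tipbox, marker from where it was at the start of the episode above 0.025 m).
It also fails if it takes over 48 s, if anything falls off the work surface, if the arm or the gripper's body presses on something with over 40 N, if the wrist force passes 120 N, or if a joint passes its speed limit or range.

## Working session

There is one attempt and no reset: what is moved stays moved. The work goes in short steps, Python scripts to look and compute and a tool call to move; the robot and the scene stay as the last step left them, time stands still between calls to the robot, and variables do not carry over. Pictures are saved under pics/ and viewed, at most 10 in all, crops included, and the job is handed in when it is done.

Besides the shell and the picture viewer there is one more tool, called in YAML: its name, and indented under it one key for each argument. jog_arm: Moves the arm, as the interface text tells. Its arguments: {"type":"object","properties":{"deltas":{"type":"array","items":{"type":"array"}},"squeeze":{"type":"number"}},"required":["deltas"]}

```bash
mkdir -p pics; python3 - <<'E'
from station import ctrl
import cv2
for n in("scene","top"):
    im=ctrl.get_image(n); cv2.imwrite(f"pics/{n}0.png",im[:,:,::-1])
    c=ctrl.get_calibration(n); print(n,c["K"],c["extrinsics"])
print(ctrl.hold_point_z,ctrl.get_obs())
E
```

```text
scene [[578.13308956   0.         308.8365399 ]
 [  0.         578.13308956 244.00081676]
 [  0.           0.           1.        ]] [[-0.24511833  0.96946994  0.00671157  0.10584313]
 [ 0.65228606  0.17003601 -0.73865462 -0.28954399]
 [-0.71724466 -0.17667992 -0.67405067  1.94572397]
 [ 0.          0.          0.          1.        ]]
top [[535.81153528   0.         325.04243259]
 [  0.         535.81153528 243.66489205]
 [  0.           0.           1.        ]] [[ 0.00570276 -0.99997131 -0.004986    0.01947621]
 [-0.99137263 -0.00500065 -0.13097822  0.53860239]
 [ 0.13094953  0.00568993 -0.99137271  1.16789332]
 [ 0.          0.          0.          1.        ]]
0.0187 {'t': 0.1, 'q': array([-1.32297944e+00,  5.33045368e-02,  1.61418880e+00,  2.13135212e-05,
        1.47601465e+00, -1.18969434e-01]), 'dq': array([-0.0002407 , -0.00156268, -0.00301999,  0.00021071, -0.00061419,
       -0.00206753]), 'effort': array([ 1.38840551e-04, -3.94904959e+01, -3.71362174e+01, -1.87529422e-04,
        3.90138390e-03, -1.27566838e-05]), 'tool_pos': array([ 0.2240162 , -0.58285179,  0.2301583 ]), 'tool_rot': array([-3.08702982e+00, -5.72570470e-01,  1.60336549e-04]), 'contact_force': array([-0.35681262, -0.03044163,  0.3996313 ]), 'wrist_torque': array([0.02065065, 0.02629317, 0.02295467]), 'grip_force': 0.0, 'opening': 0.08536124129946183}
```

View pics/scene0.png

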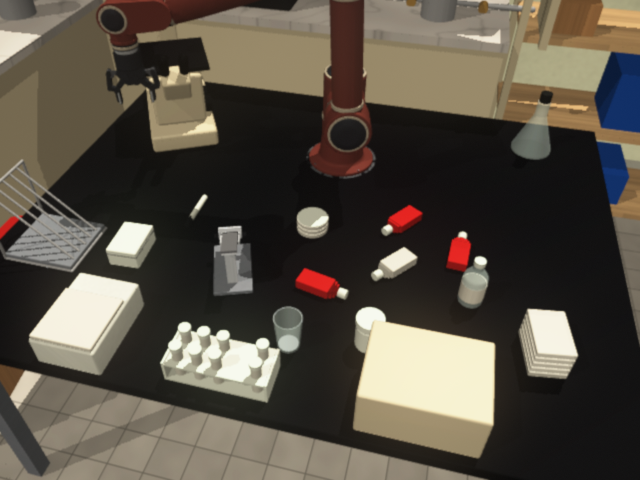

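View pics/top0.png

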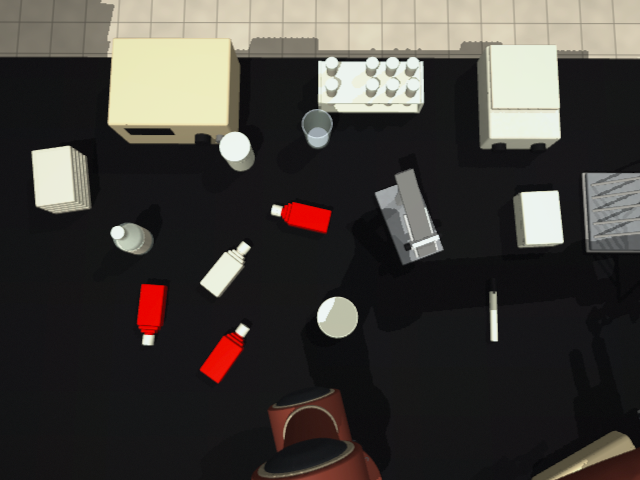

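The scene view shows the white flask at (395,264) with its cap at (378,274), and the rest at (232,262). In the top view the flask is at (223,272) with its cap at (243,247). The rest there is at (412,215), with the bright bar near (425,243). I'll zoom in next.

```bash
python3 - <<'E'
import cv2,numpy as np
s=cv2.imread("pics/scene0.png");t=cv2.imread("pics/top0.png")
r=lambda im,x,y,w,h:cv2.resize(im[y:y+h,x:x+w],(400,300),interpolation=cv2.INTER_CUBIC)
o=np.vstack([np.hstack([r(s,185,220,100,75),r(s,350,230,100,75)]),np.hstack([r(t,350,165,140,105),r(t,180,225,100,75)])])
o=cv2.convertScaleAbs(o,alpha=1.1,beta=15)
cv2.imwrite("pics/z.png",o)
E
```

```text
(no output)
```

View pics/z.png

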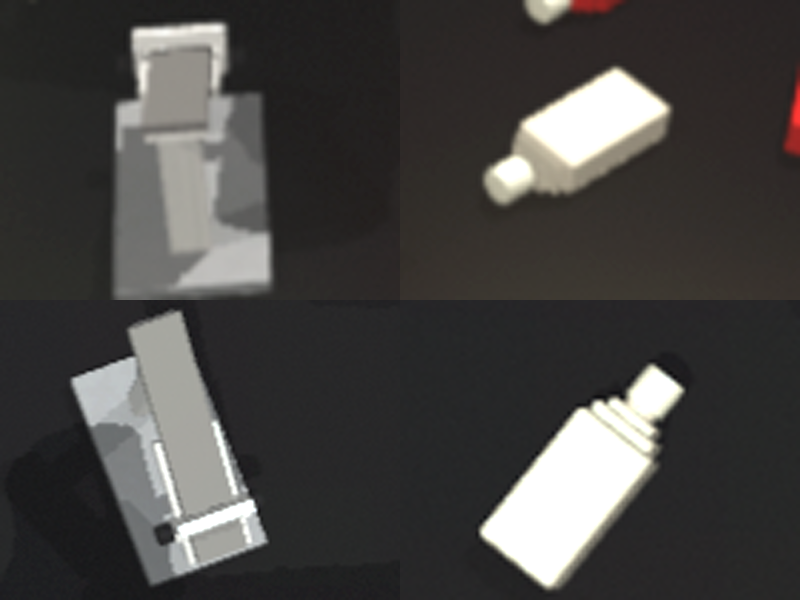

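Crops: the deck's upper end is at top-view (395,174)–(413,169) and its lower end at (418,257)–(438,252). The bar runs (412,245)–(439,237). The flask's body corners are clear in both views. I'll fit the poses with z free as a check.

```bash
cat > h.py <<'E'
import numpy as np
from station import ctrl
from scipy.optimize import least_squares
from scipy.spatial.transform import Rotation as R
C={n:ctrl.get_calibration(n) for n in("scene","top")}
def proj(n,P):
    c=C[n];p=np.c_[np.atleast_2d(P),np.ones(len(np.atleast_2d(P)))]@np.array(c["extrinsics"])[:3].T
    p=p@np.array(c["K"]).T; return p[:,:2]/p[:,2:]
def ray(n,uv,z):
    c=C[n];E=np.array(c["extrinsics"]);d=E[:3,:3].T@np.linalg.solve(c["K"],[*uv,1]);o=-E[:3,:3].T@E[:3,3]
    return o+d*(z-o[2])/d[2]
def fit(obs,x0,tilt=0):
    # obs: list (cam, local point, px); params x,y,z,yaw
    def f(p):
        r=R.from_euler('z',p[3])*R.from_euler('y',-tilt)
        return np.concatenate([proj(n,r.apply(l)+p[:3])[0]-u for n,l,u in obs])
    s=least_squares(f,x0); return s.x,s.fun.reshape(-1,2)
E
python3 - <<'E'
from h import *
np.set_printoptions(precision=4,suppress=True)
print(ray("top",(223,272),.028),ray("top",(427,254),.07),ray("top",(404,172),.147))
a,b,h=.046,.026,.028
T=[(-a,b,h),(-a,-b,h),(a,b,h),(a,-b,h)]
ot=[("top",T[0],(200.25,283.25)),("top",T[1],(217.25,297)),("top",T[2],(225.5,252)),("top",T[3],(243.75,266)),
("scene",T[0],(417.25,256.75)),("scene",T[1],(404,247)),("scene",T[2],(393.25,271.25)),("scene",T[3],(380.5,260.75)),
("scene",(-a,b,0),(416,264.5)),("scene",(a,b,0),(393.25,277.5))]
p,r=fit(ot,[.5,.2,0,-.6]);print("flask",p);print(r)
L=.19;w=.02
od=[("top",(L,w,0),(394.8,174.5)),("top",(L,-w,0),(413.4,169.2)),("top",(0,w,0),(417.6,257)),("top",(0,-w,0),(437.5,251.8)),
("scene",(L,-w,0),(220.5,251)),("scene",(L,w,0),(237,250.5))]
p,r=fit(od,[.5,-.2,.07,.25],.42);print("deck",p);print(r)
rr=R.from_euler('z',p[3])*R.from_euler('y',-.42)
for s in np.arange(.015,.061,.005):
    print(s,proj("top",[rr.apply((s,.03,.013))+p[:3],rr.apply((s,-.03,.013))+p[:3]]).ravel()) 
E
```

```text
[0.4741 0.2513 0.028 ] [ 0.5124 -0.1995  0.07  ] [ 0.6743 -0.1409  0.147 ]
flask [ 0.4681  0.2558 -0.0007 -0.6568]
[[-1.2722  0.4669]
 [-0.3794  1.0489]
 [-0.511  -0.4381]
 [-0.9103 -0.3328]
 [ 0.1492 -0.0817]
 [-0.4037 -0.6963]
 [-0.4935  0.3103]
 [-1.445  -0.1298]
 [ 0.0261 -0.3745]
 [-1.6004  1.5402]]
deck [ 0.5111 -0.2     0.0719  0.3538]
[[-0.211   0.6435]
 [-0.7292 -0.5109]
 [ 1.1636  0.6371]
 [-1.5452 -0.4248]
 [-0.9136  0.1743]
 [-0.6351 -0.4508]]
0.015 [414.3869 254.6679 440.5512 245.147 ]
0.02 [413.7655 252.5626 439.9643 243.0341]
0.025 [413.1425 250.4519 439.3758 240.9158]
0.030000000000000002 [412.5179 248.3359 438.7859 238.7921]
0.035 [411.8918 246.2145 438.1945 236.663 ]
0.04000000000000001 [411.264  244.0877 437.6015 234.5285]
0.045000000000000005 [410.6346 241.9554 437.0071 232.3885]
0.05 [410.0037 239.8177 436.4111 230.2431]
0.05500000000000001 [409.3711 237.6745 435.8136 228.0922]
0.06000000000000001 [408.7368 235.5258 435.2146 225.9358]
```

The bar and edge slopes disagree slightly with the fit, so I'll check with an overlay.

```bash
python3 - <<'E'
from h import *
import cv2
t=cv2.imread("pics/top0.png");s=cv2.imread("pics/scene0.png")
def crop(im,n,x,y,w,h,W,H,lines):
    o=cv2.convertScaleAbs(cv2.resize(im[y:y+h,x:x+w],(W,H),interpolation=cv2.INTER_NEAREST),alpha=1.1,beta=15)
    for c,l in lines:
        q=(proj(n,l)+.5-[x,y])*[W/w,H/h]
        cv2.polylines(o,[q.round().astype(int)],True,c,1)
    return o
p=[.5111,-.2,.070,.3538];r=R.from_euler('z',p[3])*R.from_euler('y',-.42)
D=lambda P:r.apply(P)+p[:3]
dk=D([(0,.02,0),(.19,.02,0),(.19,-.02,0),(0,-.02,0)])
b=lambda s:D([(s,.03,.013),(s,-.03,.013),(s-.01,-.03,.013),(s-.01,.03,.013)])
f=[.4681,.2558,0,-.6568];rf=R.from_euler('z',f[3]);F=lambda P:rf.apply(P)+f[:3]
ft=F([(-.046,.026,.028),(.046,.026,.028),(.046,-.026,.028),(-.046,-.026,.028)])
A=crop(t,"top",370,160,80,112,400,560,[((0,0,255),dk),((0,255,0),b(.035))])
B=crop(s,"scene",205,222,64,48,400,300,[((0,0,255),dk),((0,255,0),b(.035))])
E_=crop(t,"top",190,235,80,52+8,400,300,[((0,0,255),ft)])
E_=np.vstack([B,E_])[:560]
cv2.imwrite("pics/ov.png",np.hstack([A,E_]))
E
```

```text
(no output)
```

View pics/ov.png

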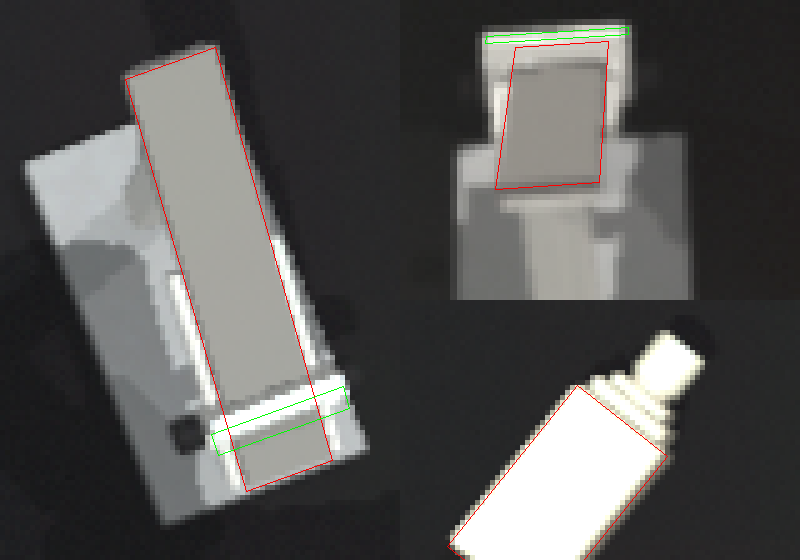

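The overlay fits well. The bar's uphill face is roughly 42 mm up the deck. Next I'll move over the flask in stages, with the tool x axis opposite the flask's x.

jog_arm:
  deltas:
    - [-1,[0.5,1,-0.05],[0,0,0.33]]
    - [-1,[0.5,1,-0.05],[0,0,0.33]]
    - [-1,[0.5,1,-0.05],[0,0,0.33]]
    - [-1,[0.5,1,-0.05],[0,0,0.33]]
    - [-1,[0.5,1,-0.05],[0,0,0.33]]
    - [-1,[0.5,1,-0.05],[0,0,0.33]]
    - [-1,[0.5,1,-0.05],[0,0,0.33]]
    - [-1,[0.5,1,-0.05],[0,0,0.33]]
    - [-1,[0.5,1,-0.05],[0,0,0.33]]
    - [-1,[0.5,1,-0.05],[0,0,0.33]]
    - [-1,[0.5,1,-0.05],[0,0,0.33]]
    - [-1,[0.5,1,-0.05],[0,0,0.33]]

```text
t: 1.1
tool_pos: [0.4253, -0.1787, 0.2105]
tool_rot: [-2.391, -2.035, -0.002]
contact_force: [-0.5, -0.2, -0.4]
opening: 0.0855
grip_force: 0.0
```

jog_arm:
  deltas:
    - [-1,[0.12,1,-0.1],[0,0,0.344]]
    - [-1,[0.12,1,-0.1],[0,0,0.344]]
    - [-1,[0.12,1,-0.1],[0,0,0.344]]
    - [-1,[0.12,1,-0.1],[0,0,0.344]]
    - [-1,[0.12,1,-0.1],[0,0,0.344]]
    - [-1,[0.12,1,-0.1],[0,0,0.344]]
    - [-1,[0.12,1,-0.1],[0,0,0.344]]
    - [-1,[0.12,1,-0.1],[0,0,0.344]]
    - [-1,[0.12,1,-0.1],[0,0,0.344]]
    - [-1,[0.12,1,-0.1],[0,0,0.344]]
    - [-1,[0.12,1,-0.1],[0,0,0.344]]
    - [-1,[0.12,1,-0.1],[0,0,0.344]]

```text
t: 2.1
tool_pos: [0.4717, 0.2173, 0.1704]
tool_rot: [-1.01, -2.974, 0.002]
contact_force: [-0.1, -0.1, 0.3]
opening: 0.086
grip_force: 0.0
```

jog_arm:
  deltas:
    - [-1,[0,0.09,-0.1],[0,0,0]]
    - [-1,[0,0.09,-0.2],[0,0,0]]
    - [-1,[0,0.09,-0.275],[0,0,0]]
    - [-1,[0,0.09,-0.275],[0,0,0]]
    - [-1,[0,0.09,-0.275],[0,0,0]]

```text
t: 2.52
tool_pos: [0.4703, 0.2506, 0.0592]
tool_rot: [-1.015, -2.968, 0.006]
contact_force: [-0.4, 0.4, 0.5]
opening: 0.0854
grip_force: 0.0
```

```bash
python3 - <<'E'
from h import *
import cv2
t=ctrl.get_image("top")[:,:,::-1];s=ctrl.get_image("scene")[:,:,::-1]
o=ctrl.get_obs();print(o["tool_pos"],o["q"])
c=lambda im,x,y:cv2.resize(im[y:y+90,x:x+120],(400,300),interpolation=cv2.INTER_CUBIC)
cv2.imwrite("pics/g.png",np.hstack([c(t,165,215),c(s,340,205)]))
E
```

```text
[0.47396538 0.25209032 0.06382942] [ 3.50272208e-01  7.96801633e-03  1.95409474e+00 -2.31215893e-04
  1.17601574e+00 -5.61474323e-01]
```

View pics/g.png

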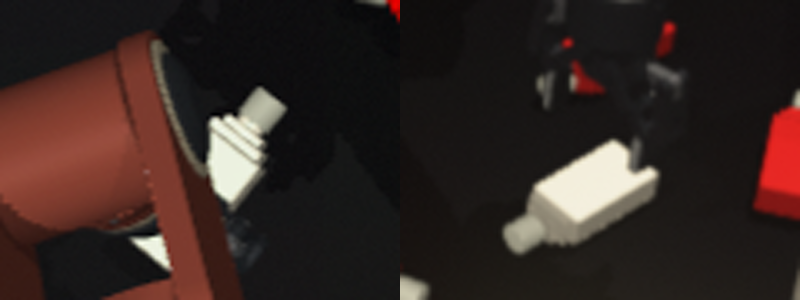

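```bash
python3 - <<'E'
from h import *
c=np.array([.474,.252,.064]);d=np.array([np.cos(.914),np.sin(.914),0])
for z in (.064,.077):
    c[2]=z
    for k in(.043,.05,-.043,-.05): print(z,k,proj("scene",c+k*d))
print("seen",340+235/3.333,205+170/3.333, 340+148/3.333,205+106/3.333)
E
```

```text
0.064 0.043 [[409.87617398 258.76388088]]
0.064 0.05 [[411.83035246 260.25224846]]
0.064 -0.043 [[386.70391826 241.11511726]]
0.064 -0.05 [[384.88332658 239.72849385]]
0.077 0.043 [[410.50657668 255.11130438]]
0.077 0.05 [[412.47404439 256.59850158]]
0.077 -0.043 [[387.18154872 237.48005378]]
0.077 -0.05 [[385.34932979 236.09509033]]
seen 410.50705070507047 256.005100510051 384.4044404440444 236.8031803180318
```

The seen tips match the model: the open tips sit about 12 mm behind the TCP, as stated. Descending now.

jog_arm:
  deltas:
    - [-1,[0,0,-0.05],[0,0,0]]
    - [-1,[0,0,-0.1],[0,0,0]]
    - [-1,[0,0,-0.13],[0,0,0]]
    - [-1,[0,0,-0.15],[0,0,0]]
    - [-1,[0,0,-0.15],[0,0,0]]
    - [-1,[0,0,-0.15],[0,0,0]]

```text
t: 3.12
tool_pos: [0.473, 0.2527, 0.0024]
tool_rot: [1.014, 2.972, 0.001]
contact_force: [-0.8, 0.5, -0.2]
opening: 0.0853
grip_force: 0.0
```

jog_arm:
  deltas:
    - [0,[0,0,0],[0,0,0]]
    - [0.1,[0,0,0],[0,0,0]]
    - [0.3,[0,0,0],[0,0,0]]
    - [0.6,[0,0,0],[0,0,0]]
    - [1,[0,0,0],[0,0,0]]
    - [1,[0,0,0],[0,0,0]]
    - [1,[0,0,0],[0,0,0]]
    - [1,[0,0,0],[0,0,0]]
    - [1,[0,0,0],[0,0,0]]
    - [1,[0,0,0],[0,0,0]]
  squeeze: 35

```text
t: 3.95
tool_pos: [0.4731, 0.253, 0.0025]
tool_rot: [1.013, 2.972, 0.002]
contact_force: [-0.9, -0.7, 6.0]
opening: 0.0512
grip_force: 38.5
```

jog_arm:
  deltas:
    - [1,[0,0,0.02],[0,0,0]]
    - [1,[0,0,0.06],[0,0,0]]
    - [1,[0,0,0.12],[0,0,0]]
    - [1,[0,0,0.2],[0,0,0]]
    - [1,[0,0,0.3],[0,0,0]]
    - [1,[0,0,0.4],[0,0,0]]
    - [1,[0,0,0.5],[0,0,0]]
    - [1,[0,0,0.55],[0,0,0]]
    - [1,[0,0,0.55],[0,0,0]]
    - [1,[0,0,0.55],[0,0,0]]

```text
t: 4.78
tool_pos: [0.4724, 0.2527, 0.2225]
tool_rot: [1.013, 2.972, 0.002]
contact_force: [-0.4, 0.2, -1.4]
opening: 0.0512
grip_force: 37.7
```

```bash
python3 - <<'E'
from h import *
import cv2
o=ctrl.get_obs();print(o["tool_pos"],o["tool_rot"],o["contact_force"],o["wrist_torque"],o["opening"])
t=ctrl.get_image("top")[:,:,::-1];s=ctrl.get_image("scene")[:,:,::-1]
c=lambda im,x,y:cv2.resize(im[y:y+90,x:x+120],(400,300),interpolation=cv2.INTER_CUBIC)
P=np.array([.474,.253,.225]);print(proj("top",P),proj("scene",P))
u=proj("top",P)[0].astype(int)-[60,45];v=proj("scene",P)[0].astype(int)-[60,45];print(u,v)
cv2.imwrite("pics/l.png",np.hstack([c(t,*u),c(s,*v)]))
E
```

```text
[0.47243453 0.25273033 0.22247213] [1.01348833e+00 2.97173729e+00 2.28135068e-03] [-0.42124091  0.17020587 -1.43696848] [ 0.01162491  0.01619892 -0.00086189] 0.05120525618089605
[[201.79720452 263.83412737]] [[405.82579082 201.52915547]]
[141 218] [345 156]
```

View pics/l.png

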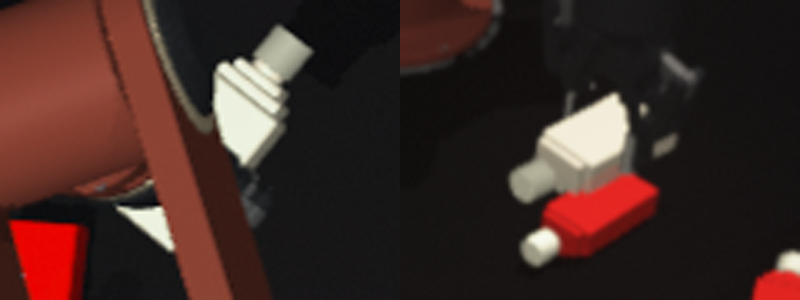

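```bash
python3 - <<'E'
from h import *
t=np.array([.4724,.2527,.2225])
e=np.array([np.cos(-.657),np.sin(-.657),0])
for off,dz in((.005,.0165),(.005,.0115),(0.005,.0065),(.0,.0115),(.01,.0115)):
    P=t+e*(.088-off)+[0,0,dz]; print(off,dz,proj("scene",P),proj("top",P))
E
```

```text
0.005 0.0165 [[381.5330066  209.75979936]] [[228.49681612 229.13315253]]
0.005 0.0115 [[381.33949229 211.40697624]] [[228.9850617  229.55292243]]
0.005 0.0065 [[381.14693028 213.04604717]] [[229.46852664 229.96858217]]
0.0 0.0115 [[379.79566381 212.22649924]] [[230.66795018 227.48175462]]
0.01 0.0115 [[382.87813165 210.59020782]] [[227.3004985  231.62615137]]
```

The cap appears where expected in both views: scene (381.6,210.6), top (230.4,230). So the TCP sits about 5.5 mm along flask x and 2.5 mm above the underside, with the flask level. Next I'll compute the approach over the deck.

```bash
cat >> h.py <<'E'
P0=np.array([.511,-.200,.0705]);YAW=.35
RD=R.from_euler('z',YAW)*R.from_euler('y',-.42)
def tcp(s,gap,y=0): return P0+RD.apply([s+.0515,y,.0025+gap])
RT=RD*R.from_matrix(np.diag([-1.,1,-1]))
def plan(s,gap,y=0,pos=None):
    o=ctrl.get_obs();p=o["tool_pos"]
    d=(tcp(s,gap,y)-p)/.4; w=(RT*R.from_rotvec(o["tool_rot"]).inv()).as_rotvec()/np.pi
    return d.round(4),w.round(4)
def where():
    o=ctrl.get_obs();q=RD.inv().apply(o["tool_pos"]-P0);
    return (q-[.0515,0,.0025]).round(4),RD.inv().apply(o["contact_force"]).round(2),(RT*R.from_rotvec(o["tool_rot"]).inv()).as_rotvec().round(3)
E
python3 - <<'E'
from h import *
print(ctrl.get_obs()["q"].round(3),plan(.065,.06),tcp(.065,.06))
for s in(.03,.035,.04,.045): print(s,[proj("top",P0+RD.apply([s,0,z]))[0].round(1) for z in(0,.013)])
E
```

```text
[ 0.352 -0.155  1.834  0.     1.467 -0.561] (array([ 0.2904, -1.061 , -0.1093]), array([-0.0203, -0.1387,  0.3159])) [ 0.5869857  -0.17226305  0.17507215]
0.03 [array([423.7, 242.1]), array([425.6, 243.7])]
0.035 [array([423.1, 240. ]), array([425. , 241.5])]
0.04 [array([422.5, 237.9]), array([424.4, 239.4])]
0.045 [array([421.9, 235.8]), array([423.8, 237.3])]
```

jog_arm:
  deltas:
    - [1,[0.03,-0.06,0.05],[0,0,0.03]]
    - [1,[0.06,-0.15,0.08],[-0.002,-0.014,0.06]]
    - [1,[0.09,-0.25,0.08],[-0.005,-0.035,0.1]]
    - [1,[0.12,-0.35,0.08],[-0.008,-0.055,0.14]]
    - [1,[0.15,-0.45,0.08],[-0.01,-0.075,0.18]]
    - [1,[0.18,-0.55,0.08],[-0.013,-0.09,0.21]]
    - [1,[0.21,-0.65,0.08],[-0.015,-0.105,0.24]]
    - [1,[0.24,-0.75,0.08],[-0.018,-0.12,0.27]]
    - [1,[0.26,-0.85,0.08],[-0.02,-0.13,0.3]]
    - [1,[0.28,-0.94,0.08],[-0.0203,-0.1387,0.3159]]
    - [1,[0.29,-1,0.08],[-0.0203,-0.1387,0.3159]]
    - [1,[0.29,-1,0.08],[-0.0203,-0.1387,0.3159]]

```text
t: 5.88
tool_pos: [0.5863, -0.1501, 0.2489]
tool_rot: [-0.473, 2.688, 0.11]
contact_force: [-0.2, -0.1, -1.8]
opening: 0.0515
grip_force: 37.6
```

```bash
python3 - <<'E'
from h import *
print(where(),plan(.065,.03),ctrl.get_obs()["q"].round(2))
E
```

```text
(array([0.1014, 0.021 , 0.1245]), array([-0.94, -0.04, -1.5 ]), array([-0.006, -0.004, -0.   ])) (array([ 0.0305, -0.0448, -0.2529]), array([-0.0018, -0.0013, -0.0001])) [-0.52 -0.21  1.87  0.34  1.22 -2.52]
```

jog_arm:
  deltas:
    - [1,[0.01,-0.015,-0.05],[-0.0018,-0.0013,0]]
    - [1,[0.02,-0.03,-0.12],[-0.0018,-0.0013,0]]
    - [1,[0.03,-0.045,-0.18],[-0.0018,-0.0013,0]]
    - [1,[0.0305,-0.045,-0.23],[-0.0018,-0.0013,0]]
    - [1,[0.0305,-0.045,-0.253],[-0.0018,-0.0013,0]]
    - [1,[0.0305,-0.045,-0.253],[-0.0018,-0.0013,0]]
    - [1,[0.0305,-0.045,-0.253],[-0.0018,-0.0013,0]]

```text
t: 6.47
tool_pos: [0.5995, -0.1647, 0.1504]
tool_rot: [-0.476, 2.682, 0.101]
contact_force: [-0.5, 0.1, -0.4]
opening: 0.0515
grip_force: 37.6
```

```bash
python3 - <<'E'
from h import *
import cv2
print(where(),plan(.065,.01))
t=ctrl.get_image("top")[:,:,::-1];s=ctrl.get_image("scene")[:,:,::-1]
c=lambda im,x,y:cv2.resize(im[y:y+90,x:x+120],(400,300),interpolation=cv2.INTER_CUBIC)
cv2.imwrite("pics/m.png",cv2.convertScaleAbs(np.hstack([c(t,350,160),c(s,175,185)]),alpha=1.2,beta=25))
E
```

```text
(array([0.068 , 0.0028, 0.0316]), array([-0.58,  0.23, -0.19]), array([ 0.   ,  0.002, -0.001])) (array([ 0.0166, -0.0014, -0.0524]), array([ 0.    ,  0.0007, -0.0005]))
```

View pics/m.png

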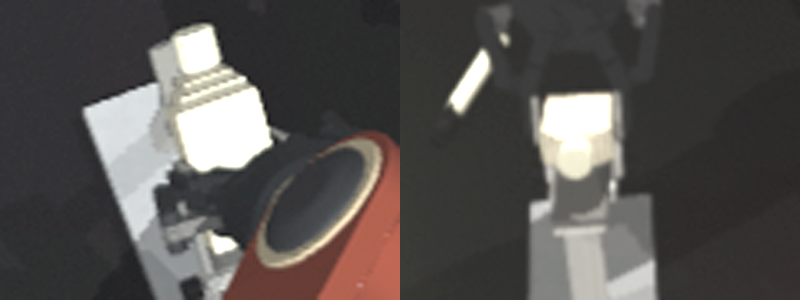

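The top view shows the flask over the deck with its cap uphill. In the scene view it is aligned, with the cap at (227,232) above the deck's upper end at (230,252). I'll lower it slowly along the normal.

jog_arm:
  deltas:
    - [1,[0.004,0,-0.015],[0,0,0]]
    - [1,[0.008,0,-0.03],[0,0,0]]
    - [1,[0.013,0,-0.042],[0,0,0]]
    - [1,[0.017,0,-0.052],[0,0,0]]
    - [1,[0.0204,0,-0.0615],[0,0,0]]
    - [1,[0.0204,0,-0.0615],[0,0,0]]
    - [1,[0.0204,0,-0.0615],[0,0,0]]
    - [1,[0.0204,0,-0.0615],[0,0,0]]

```text
t: 7.23
tool_pos: [0.6086, -0.1655, 0.1276]
tool_rot: [-0.477, 2.68, 0.098]
contact_force: [-0.3, -0.5, -1.3]
opening: 0.0511
grip_force: 37.6
```

```bash
python3 - <<'E'
from h import *
print(where(),(RD.as_matrix()*.001/.4).T.round(5))
o=ctrl.get_obs();print(proj("scene",P0+RD.apply(where()[0]+[.134,0,.014])))
E
```

```text
(array([ 0.0663, -0.001 ,  0.0074]), array([-0.94, -0.4 , -1.02]), array([ 0.002,  0.005, -0.001])) [[ 0.00214  0.00078  0.00102]
 [-0.00086  0.00235  0.     ]
 [-0.00096 -0.00035  0.00228]]
[[226.44791124 243.94436038]]
```

Feeling for the deck along the normal, 4 mm to start.

jog_arm:
  deltas:
    - [1,[0.001,0.0004,-0.0023],[0,0,0]]
    - [1,[0.001,0.0004,-0.0023],[0,0,0]]
    - [1,[0.0019,0.0007,-0.0046],[0,0,0]]
    - [1,[0.0019,0.0007,-0.0046],[0,0,0]]
    - [1,[0.0029,0.001,-0.0068],[0,0,0]]
    - [1,[0.0029,0.001,-0.0068],[0,0,0]]
    - [1,[0.0038,0.0014,-0.0091],[0,0,0]]
    - [1,[0.0038,0.0014,-0.0091],[0,0,0]]
    - [1,[0.0038,0.0014,-0.0091],[0,0,0]]

```text
t: 7.98
tool_pos: [0.61, -0.1648, 0.1237]
tool_rot: [-0.477, 2.68, 0.098]
contact_force: [-0.6, -0.1, -1.3]
opening: 0.0515
grip_force: 37.6
```

jog_arm:
  deltas:
    - [1,[0.001,0.0004,-0.0023],[0,0,0]]
    - [1,[0.001,0.0004,-0.0023],[0,0,0]]
    - [1,[0.001,0.0004,-0.0023],[0,0,0]]

```text
t: 8.23
tool_pos: [0.6104, -0.1647, 0.1229]
tool_rot: [-0.477, 2.68, 0.098]
contact_force: [-0.0, 0.1, -1.4]
opening: 0.0512
grip_force: 37.6
```

jog_arm:
  deltas:
    - [1,[0.001,0.0004,-0.0023],[0,0,0]]
    - [1,[0.001,0.0004,-0.0023],[0,0,0]]
    - [1,[0.001,0.0004,-0.0023],[0,0,0]]

```text
t: 8.48
tool_pos: [0.6108, -0.1645, 0.1219]
tool_rot: [-0.477, 2.68, 0.098]
contact_force: [-0.7, 0.6, -1.2]
opening: 0.0515
grip_force: 37.6
```

```bash
python3 - <<'E'
from h import *
print(where(),ctrl.get_obs()["wrist_torque"])
E
```

```text
(array([ 0.0662, -0.0009,  0.0013]), array([-0.92,  0.82, -0.92]), array([ 0.002,  0.005, -0.001])) [-0.15239131  0.23379235 -0.03402535]
```

jog_arm:
  deltas:
    - [1,[0.001,0.0004,-0.0023],[0,0,0]]
    - [1,[0.001,0.0004,-0.0023],[0,0,0]]
    - [1,[0.001,0.0004,-0.0023],[0,0,0]]

```text
t: 8.73
tool_pos: [0.6112, -0.1643, 0.121]
tool_rot: [-0.477, 2.68, 0.098]
contact_force: [-0.5, 0.1, -0.8]
opening: 0.0515
grip_force: 37.6
```

jog_arm:
  deltas:
    - [1,[0.001,0.0004,-0.0023],[0,0,0]]
    - [1,[0.001,0.0004,-0.0023],[0,0,0]]
    - [1,[0.001,0.0004,-0.0023],[0,0,0]]

```text
t: 8.98
tool_pos: [0.6117, -0.1643, 0.1205]
tool_rot: [-0.477, 2.68, 0.098]
contact_force: [-1.1, 1.1, 0.6]
opening: 0.0514
grip_force: 37.8
```

```bash
python3 - <<'E'
from h import *
print(where(),ctrl.get_obs()["wrist_torque"])
E
```

```text
(array([ 0.0664, -0.001 , -0.0004]), array([-0.31,  1.37,  0.83]), array([ 0.002,  0.005, -0.001])) [-0.07897592  0.4607088   0.06460841]
```

Deck contact is at gap ≈ 0, agreeing with the 70 mm height. I'll lift 1.5 mm and go 15 mm downhill.

jog_arm:
  deltas:
    - [1,[-0.0014,-0.0005,0.0034],[0,0,0]]
    - [1,[-0.006,-0.002,0.001],[0,0,0]]
    - [1,[-0.012,-0.0042,-0.0016],[0,0,0]]
    - [1,[-0.018,-0.0065,-0.0045],[0,0,0]]
    - [1,[-0.024,-0.0087,-0.0074],[0,0,0]]
    - [1,[-0.029,-0.0105,-0.0097],[0,0,0]]
    - [1,[-0.0335,-0.0122,-0.0119],[0,0,0]]
    - [1,[-0.0335,-0.0122,-0.0119],[0,0,0]]
    - [1,[-0.0335,-0.0122,-0.0119],[0,0,0]]
    - [1,[-0.0335,-0.0122,-0.0119],[0,0,0]]

```text
t: 9.82
tool_pos: [0.5983, -0.1692, 0.1155]
tool_rot: [-0.477, 2.68, 0.098]
contact_force: [0.1, -0.6, -1.3]
opening: 0.0512
grip_force: 37.6
```

```bash
python3 - <<'E'
from h import *
print(where(),ctrl.get_obs()["wrist_torque"])
E
```

```text
(array([ 0.0514, -0.001 ,  0.0009]), array([-0.61, -0.58, -1.17]), array([ 0.002,  0.005, -0.001])) [-0.1441243   0.2697496  -0.02258758]
```

jog_arm:
  deltas:
    - [1,[-0.002,-0.0008,-0.001],[0,0,0]]
    - [1,[-0.0043,-0.0016,-0.002],[0,0,0]]
    - [1,[-0.0064,-0.0023,-0.0031],[0,0,0]]
    - [1,[-0.0086,-0.0031,-0.0041],[0,0,0]]
    - [1,[-0.0086,-0.0031,-0.0041],[0,0,0]]
    - [1,[-0.0086,-0.0031,-0.0041],[0,0,0]]

```text
t: 10.32
tool_pos: [0.5947, -0.1703, 0.1137]
tool_rot: [-0.477, 2.68, 0.098]
contact_force: [0.3, 0.2, -1.2]
opening: 0.0513
grip_force: 37.6
```

jog_arm:
  deltas:
    - [1,[-0.0021,-0.0008,-0.001],[0,0,0]]
    - [1,[-0.0032,-0.0012,-0.0015],[0,0,0]]
    - [1,[-0.0032,-0.0012,-0.0015],[0,0,0]]
    - [1,[-0.0032,-0.0012,-0.0015],[0,0,0]]

```text
t: 10.65
tool_pos: [0.5935, -0.1708, 0.1132]
tool_rot: [-0.477, 2.68, 0.098]
contact_force: [0.3, -0.0, -1.3]
opening: 0.0513
grip_force: 37.6
```

```bash
python3 - <<'E'
from h import *
print(where(),ctrl.get_obs()["wrist_torque"])
E
```

```text
(array([ 0.0458, -0.0009,  0.0008]), array([-0.26, -0.13, -1.29]), array([ 0.002,  0.005, -0.001])) [-0.09817391  0.28436314  0.05050209]
```

jog_arm:
  deltas:
    - [1,[-0.0021,-0.0008,-0.001],[0,0,0]]
    - [1,[-0.0032,-0.0012,-0.0015],[0,0,0]]
    - [1,[-0.0032,-0.0012,-0.0015],[0,0,0]]
    - [1,[-0.0032,-0.0012,-0.0015],[0,0,0]]

```text
t: 10.98
tool_pos: [0.5922, -0.1713, 0.1126]
tool_rot: [-0.477, 2.68, 0.098]
contact_force: [-0.3, 0.5, -2.0]
opening: 0.0511
grip_force: 37.6
```

jog_arm:
  deltas:
    - [1,[-0.0021,-0.0008,-0.001],[0,0,0]]
    - [1,[-0.0032,-0.0012,-0.0015],[0,0,0]]
    - [1,[-0.0032,-0.0012,-0.0015],[0,0,0]]
    - [1,[-0.0032,-0.0012,-0.0015],[0,0,0]]

```text
t: 11.32
tool_pos: [0.5909, -0.1718, 0.112]
tool_rot: [-0.477, 2.68, 0.098]
contact_force: [0.6, -0.6, -1.1]
opening: 0.0516
grip_force: 37.6
```

```bash
python3 - <<'E'
from h import *
print(where(),ctrl.get_obs()["wrist_torque"])
E
```

```text
(array([ 0.0428, -0.0009,  0.0008]), array([-0.15, -0.78, -1.14]), array([ 0.002,  0.005, -0.001])) [-0.05494713  0.30304006 -0.02704151]
```

jog_arm:
  deltas:
    - [1,[-0.0021,-0.0008,-0.001],[0,0,0]]
    - [1,[-0.0021,-0.0008,-0.001],[0,0,0]]
    - [1,[-0.0021,-0.0008,-0.001],[0,0,0]]
    - [1,[-0.0021,-0.0008,-0.001],[0,0,0]]

```text
t: 11.65
tool_pos: [0.5901, -0.1721, 0.1116]
tool_rot: [-0.477, 2.68, 0.098]
contact_force: [-0.5, 0.8, -1.4]
opening: 0.0513
grip_force: 37.6
```

```bash
python3 - <<'E'
from h import *
print(where(),ctrl.get_obs()["wrist_torque"])
E
```

```text
(array([ 0.0418, -0.0009,  0.0008]), array([-0.76,  0.96, -1.15]), array([ 0.002,  0.005, -0.001])) [-0.04732343  0.27568734  0.03157172]
```

jog_arm:
  deltas:
    - [1,[-0.0021,-0.0008,-0.001],[0,0,0]]
    - [1,[-0.0021,-0.0008,-0.001],[0,0,0]]
    - [1,[-0.0021,-0.0008,-0.001],[0,0,0]]
    - [1,[-0.0021,-0.0008,-0.001],[0,0,0]]

```text
t: 11.98
tool_pos: [0.5892, -0.1724, 0.1112]
tool_rot: [-0.477, 2.68, 0.098]
contact_force: [0.1, 0.9, -0.8]
opening: 0.0515
grip_force: 37.6
```

```bash
python3 - <<'E'
from h import *
print(where(),ctrl.get_obs()["wrist_torque"])
E
```

```text
(array([ 0.0408, -0.0009,  0.0008]), array([-0.  ,  0.82, -0.87]), array([ 0.002,  0.005, -0.001])) [-0.08199824  0.28942461  0.02635598]
```

jog_arm:
  deltas:
    - [1,[-0.0021,-0.0008,-0.001],[0,0,0]]
    - [1,[-0.0021,-0.0008,-0.001],[0,0,0]]
    - [1,[-0.0021,-0.0008,-0.001],[0,0,0]]
    - [1,[-0.0021,-0.0008,-0.001],[0,0,0]]

```text
t: 12.32
tool_pos: [0.5884, -0.1727, 0.1108]
tool_rot: [-0.477, 2.68, 0.098]
contact_force: [0.1, 0.4, -1.9]
opening: 0.0512
grip_force: 37.6
```

```bash
python3 - <<'E'
from h import *
print(where(),ctrl.get_obs()["wrist_torque"])
E
```

```text
(array([ 0.0399, -0.0009,  0.0008]), array([-0.52,  0.35, -1.85]), array([ 0.002,  0.005, -0.001])) [-0.14076386  0.25124397  0.01337881]
```

jog_arm:
  deltas:
    - [1,[-0.0021,-0.0008,-0.001],[0,0,0]]
    - [1,[-0.0021,-0.0008,-0.001],[0,0,0]]
    - [1,[-0.0021,-0.0008,-0.001],[0,0,0]]
    - [1,[-0.0021,-0.0008,-0.001],[0,0,0]]

```text
t: 12.65
tool_pos: [0.5876, -0.173, 0.1104]
tool_rot: [-0.477, 2.68, 0.098]
contact_force: [-0.1, -0.7, -1.0]
opening: 0.0514
grip_force: 37.6
```

```bash
python3 - <<'E'
from h import *
print(where(),ctrl.get_obs()["wrist_torque"])
E
```

```text
(array([ 0.0389, -0.0009,  0.0008]), array([-0.69, -0.61, -0.83]), array([ 0.002,  0.005, -0.001])) [-0.11699214  0.2487798   0.00025794]
```

jog_arm:
  deltas:
    - [1,[-0.0021,-0.0008,-0.001],[0,0,0]]
    - [1,[-0.0021,-0.0008,-0.001],[0,0,0]]
    - [1,[-0.0021,-0.0008,-0.001],[0,0,0]]
    - [1,[-0.0021,-0.0008,-0.001],[0,0,0]]

```text
t: 12.98
tool_pos: [0.5869, -0.1734, 0.1101]
tool_rot: [-0.477, 2.679, 0.098]
contact_force: [1.3, -0.8, -1.0]
opening: 0.0513
grip_force: 37.6
```

```bash
python3 - <<'E'
from h import *
print(where(),ctrl.get_obs()["wrist_torque"])
E
```

```text
(array([ 0.038 , -0.001 ,  0.0009]), array([ 0.47, -1.17, -1.26]), array([ 0.002,  0.005, -0.001])) [-0.04274246  0.14256387 -0.06057896]
```

jog_arm:
  deltas:
    - [1,[-0.0021,-0.0008,-0.001],[0,0,0]]
    - [1,[-0.0021,-0.0008,-0.001],[0,0,0]]
    - [1,[-0.0021,-0.0008,-0.001],[0,0,0]]
    - [1,[-0.0021,-0.0008,-0.001],[0,0,0]]

```text
t: 13.32
tool_pos: [0.586, -0.1738, 0.1097]
tool_rot: [-0.477, 2.679, 0.098]
contact_force: [1.4, 0.7, -1.2]
opening: 0.0514
grip_force: 37.6
```

```bash
python3 - <<'E'
from h import *
print(where(),ctrl.get_obs()["wrist_torque"])
E
```

```text
(array([ 0.0371, -0.0011,  0.0009]), array([ 0.93,  0.22, -1.74]), array([ 0.002,  0.005, -0.001])) [-0.07734752  0.02359526  0.02726939]
```

The bar was touched at s≈0.0388, which agrees with the vision estimate, and is now compressed about 1.7 mm. Lowering onto the deck.

jog_arm:
  deltas:
    - [1,[0.0005,0.0002,-0.0011],[0,0,0]]
    - [1,[0.001,0.0004,-0.0023],[0,0,0]]
    - [1,[0.001,0.0004,-0.0023],[0,0,0]]
    - [1,[0.001,0.0004,-0.0023],[0,0,0]]

```text
t: 13.65
tool_pos: [0.5864, -0.1736, 0.1088]
tool_rot: [-0.477, 2.68, 0.097]
contact_force: [1.5, 1.0, 0.1]
opening: 0.0516
grip_force: 37.7
```

```bash
python3 - <<'E'
from h import *
print(where(),ctrl.get_obs()["wrist_torque"])
E
```

```text
(array([ 0.037 , -0.001 , -0.0001]), array([ 1.66,  0.46, -0.67]), array([ 0.002,  0.005, -0.001])) [-0.115813    0.03348908  0.04850079]
```

jog_arm:
  deltas:
    - [1,[0.0005,0.0002,-0.0011],[0,0,0]]
    - [1,[0.0005,0.0002,-0.0011],[0,0,0]]
    - [1,[0.0005,0.0002,-0.0011],[0,0,0]]
    - [1,[0.0005,0.0002,-0.0011],[0,0,0]]

```text
t: 13.98
tool_pos: [0.5866, -0.1736, 0.1086]
tool_rot: [-0.477, 2.679, 0.097]
contact_force: [1.1, 0.3, 1.5]
opening: 0.0511
grip_force: 37.9
```

```bash
python3 - <<'E'
from h import *
print(where(),ctrl.get_obs()["wrist_torque"])
E
```

```text
(array([ 0.0371, -0.0011, -0.0004]), array([ 1.6 , -0.12,  0.92]), array([ 0.002,  0.005, -0.001])) [-0.03972383  0.24688683  0.08692521]
```

jog_arm:
  deltas:
    - [1,[0,0,0],[0,0,0]]
    - [1,[0,0,0],[0,0,0]]
    - [-0.15,[0,0,0],[0,0,0]]
    - [-0.2,[0,0,0],[0,0,0]]
    - [-0.23,[0,0,0],[0,0,0]]
    - [-0.26,[0,0,0],[0,0,0]]
    - [-0.3,[0,0,0],[0,0,0]]
    - [-0.4,[0,0,0],[0,0,0]]
    - [-0.6,[0,0,0],[0,0,0]]
    - [-0.8,[0,0,0],[0,0,0]]
    - [-1,[0,0,0],[0,0,0]]
    - [-1,[0,0,0],[0,0,0]]
  squeeze: 20

```text
t: 14.98
tool_pos: [0.5865, -0.1735, 0.1082]
tool_rot: [-0.477, 2.68, 0.098]
contact_force: [0.9, -0.1, -1.0]
opening: 0.085
grip_force: 0.0
```

```bash
python3 - <<'E'
from h import *
print(where(),ctrl.get_obs()["wrist_torque"],ctrl.get_obs()["opening"])
E
```

```text
(array([ 0.0369, -0.0009, -0.0007]), array([ 0.31, -0.43, -1.24]), array([ 0.002,  0.005, -0.001])) [-0.08898769  0.19709566 -0.02227364] 0.08504700169144547
```

Released. Retreating along the normal, slowly at first.

jog_arm:
  deltas:
    - [-1,[-0.001,-0.0004,0.0023],[0,0,0]]
    - [-1,[-0.003,-0.001,0.007],[0,0,0]]
    - [-1,[-0.006,-0.002,0.014],[0,0,0]]
    - [-1,[-0.012,-0.004,0.028],[0,0,0]]
    - [-1,[-0.02,-0.007,0.047],[0,0,0]]
    - [-1,[-0.032,-0.012,0.076],[0,0,0]]
    - [-1,[-0.045,-0.016,0.107],[0,0,0]]
    - [-1,[-0.06,-0.022,0.142],[0,0,0]]
    - [-1,[-0.08,-0.03,0.19],[0,0,0]]
    - [-1,[-0.1,-0.036,0.237],[0,0,0]]
    - [-1,[-0.12,-0.044,0.285],[0,0,0]]
    - [-1,[-0.12,-0.044,0.285],[0,0,0]]

```text
t: 15.98
tool_pos: [0.5396, -0.1931, 0.2291]
tool_rot: [-0.476, 2.673, 0.087]
contact_force: [0.4, -0.4, 0.8]
opening: 0.0855
grip_force: 0.0
```

jog_arm:
  deltas:
    - [-1,[-0.1,0.1,0.15],[0,0,0]]
    - [-1,[-0.2,0.2,0.2],[0,0,0]]
    - [-1,[-0.25,0.3,0.2],[0,0,0]]
    - [-1,[-0.25,0.4,0.2],[0,0,0]]
    - [-1,[-0.25,0.5,0.2],[0,0,0]]
    - [-1,[-0.25,0.6,0.2],[0,0,0]]
    - [-1,[-0.25,0.7,0.2],[0,0,0]]
    - [-1,[-0.25,0.8,0.2],[0,0,0]]
    - [-1,[-0.25,0.8,0.2],[0,0,0]]
    - [-1,[-0.25,0.8,0.2],[0,0,0]]

```text
t: 16.82
tool_pos: [0.4364, 0.1365, 0.3028]
tool_rot: [-0.494, 2.675, 0.105]
contact_force: [0.2, -0.7, 0.2]
opening: 0.0854
grip_force: 0.0
```

```bash
python3 - <<'E'
from h import *
import cv2
t=ctrl.get_image("top")[:,:,::-1];s=ctrl.get_image("scene")[:,:,::-1]
def c(im,n,x,y,Ps,w=80,h=90,W=400,H=450):
    o=cv2.convertScaleAbs(cv2.resize(im[y:y+h,x:x+w],(W,H),interpolation=cv2.INTER_CUBIC),alpha=.9,beta=15)
    for col,P in Ps: cv2.polylines(o,[((proj(n,P0+RD.apply(P))+.5-[x,y])*W/w).round().astype(int)],True,col,1)
    return o
a=.0388; z=.028
b=[((0,0,255),[(a,.026,z),(a+.092,.026,z),(a+.092,-.026,z),(a,-.026,z)]),((0,255,0),[(0,.02,0),(.19,.02,0),(.19,-.02,0),(0,-.02,0)])]
cv2.imwrite("pics/f.png",np.hstack([c(t,"top",370,165,b),c(s,"scene",190,205,b)]))
E
```

```text
(no output)
```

View pics/f.png

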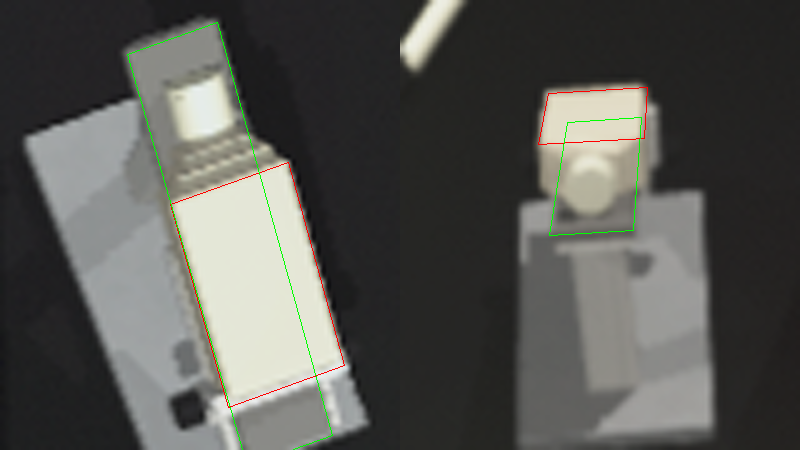

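The final views show the flask flat on the deck, cap uphill. It matches the predicted outline within about 1 px (top view 404–439 columns), its base is at the bar, and the robot is clear. Handing in.

```bash
python3 -c "
from station import ctrl
print(ctrl.finish_job())"
```

```text
the job is handed in; nothing more can be done
None
```

I laid the flask flat and centred on the sloping rest, cap uphill and base end against the sprung foot bar, let go of it, moved the arm clear and handed the job in at about 17 s; no verdict came back.

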